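Turn the test disc over on the measuring platform

ROBOT

A 6-joint arm with a two-finger parallel gripper is mounted at the origin on a cart in front of the work surface, level with it; the furniture and walls round the work are solid. World frame = base frame: x ahead of the robot, y to its left, z up, the work surface at z = 0. Lengths are in mm, angles in rad, forces in N, time in s.
With the tool pointing down it reaches from about 275 to 1000 mm from the base axis. Payload 8.4 kg.
Tool frame: the origin (TCP) lies at the centre of the arm's flange, where the gripper is bolted on; the fingertips stand r.tip_extent ahead of it and the grasp point (between the pads) lies 155 mm ahead of it (r.tip_extent is the distance from the TCP to the fingertips, in mm); z points along the fingers, y is the direction in which the jaws open and shut (so a half turn about z gives the same grasp; the last joint's range is limited). The gripper opens to 85 mm and grips with 20 to 120 N. Pads are 22 mm wide; open, the fingers measure 114 mm over their backs; the gripper's body (76 mm by 85 mm) begins 54 mm behind the grasp point. The pads swing forward as they close: fully open they stand 13 mm farther back than shut.
Start: joints at [-1.233, 0.353, 1.633, -0, 1.155, -0.002], TCP at [208.311, -589.267, 404.681] pointing down, gripper open.
Joint ranges: [-2.63, 2.63], [-0.92, 2.1], [0.06, 2.66], [-1.3, 4.44], [0, 2.69], [-3.02, 3.02]. Speed limits (rad/s): [2.22, 2.22, 2.79, 3.14, 3.14, 3.14].

INTERFACE

Orientations are given as [roll, pitch, yaw] about the fixed x, y, z axes, in that order (R = Rz(yaw) Ry(pitch) Rx(roll)).
In Python, from rig import sense, grab_frame, job, r gives the robot as it stands. The module is installed in compiled form; this text tells all that it offers.
- The arm moves only by the shell command python3 -m creep 'ROWS' [FORCE]. ROWS is JSON, a list of rows, each a list of 7 numbers: the turn, a rotation vector about the tool's x, y, z in rad, then the shift along the tool's x, y, z in mm, then the closure, from 0 (fully open) to 1 (shut). In form: [[wx, wy, wz, dx, dy, dz, fingers], ...]. A call has 1 to 10 rows; each row shifts and turns the pose as measured when the row begins, along the tool's axes as they then stand; what a row does not reach is not made up. A row lasts 1/12 s, in which the tool goes at most 41.7 mm and 7.16 degrees, less where a joint would pass 70% of its speed; a pose out of reach is approached as far as the arm can. A call with a gripper value outside its range is refused whole. The fingers move at their own pace and stop on an object; FORCE is the grip in N (left out, the last holds). Time passes only in rows, so rows that do not move let the fingers close. It gives the time, the measured TCP pose, the force and the opening at its end, in the units of the state.
- sense(): the state, without advancing time (a new reading comes with each control period).
- grab_frame(name): name is "scene" or "top" or "wrist"; returns a dict with "color" (420x560x3 uint8, red, green, blue), "mtx" (3x3 intrinsics, pixels), "T" (4x4, takes a point from camera to world coordinates). Camera axes: x right, y down, z forward; pixel columns grow to the right and rows downward; lengths in mm; the calibration is good to about 2 mm. A picture is of the moment at which its call begins. There is no depth.
- job.sign_off(): hands the job in, once; it reports no verdict.
The state is a dict: "clock": time; "qpos": joint angles; "qvel": joint speeds; "joint_efforts": joint torques, N m; "eef_pos": TCP position; "tcp_rot": TCP orientation; "contact_force": force on the tool from outside, world axes, zero at the start; "wrist_torque": the same for the moment, N m; "opening": opening from 0.0 (shut) to 1.0 (fully open).
Only numpy, scipy, OpenCV 4.12 (cv2) and the standard library are available. Lean on these libraries where they do the work, as an engineer would, in place of code of your own. Each camera call takes 0.05 s, during which the arm holds its last target.

TASK

The moulded test disc on the raised measuring platform has been measured on its recessed face; turn it over for the other side. Slide it flat until it hangs out past an edge of the platform so that you can get a finger under it, then turn it over and lay it back flat, wholly on the platform, recessed face down. Do not let it fall off the platform, and leave the similar disc that lies on the bench where it is.

Things in the scene. Friction and masses are not known exactly. Their poses are not given: they have to be found in the camera images.
- disc_center (a point): Centre (half-way through the thickness) of the round white test disc that lies on the platform: 144 mm across (the solid rim 140 mm), 20 mm thick, about 0.16 kg, loose, rigid and solid. It starts lying flat with its shallow recessed face up. Its z axis is the disc's own axis and points out of the recessed face: up at the start, down when turned over. It is too wide to be gripped across; its thickness can be gripped where it overhangs.
- platform_top (a point): Centre of the flat top of the measuring platform, a fixed grey metal plate 220 mm along its x axis, 280 mm along its y axis and 14 mm thick, top 90 mm above the bench. All four edges are free; the feet and the stiffener below stand back 40 mm or more from the edges. x and y axes along its edges (turned by up to 0.3 rad from the world's), z up. Nothing but the disc stands on it.
- other_center (a point): Centre of a similar white disc, 145 mm across and 20 mm thick, that lies loose on the bench to the right of the platform. Not part of the job.
Things that resemble listed ones, but are neither listed nor needed, are in the scene too. Leave any orange look-alike of the part that bears disc_center alone.

How it is judged (in metres and radians):
On the way:
1. the disc, still flat on the platform with its recessed face up, hangs at least 25 mm out past an edge of the platform (angle between disc_center's own z axis and vertical below 0.17 rad and z of disc_center in the frame of platform_top between 0.004 and 0.018 m and (y of disc_center in the frame of platform_top above 0.095 m or y of disc_center in the frame of platform_top below -0.095 m or x of disc_center in the frame of platform_top above 0.065 m or x of disc_center in the frame of platform_top below -0.065 m)), for 0.1 s.
At the end, for the whole second after the job is handed in: The disc lies at rest flat on the platform (within 8 degrees), recessed face down, wholly on its top (up to about 10 mm over an edge is allowed), released; the other disc is within 20 mm of where it lay (angle between disc_center's own z axis and vertical above 3 rad and z of disc_center in the frame of platform_top between 0.004 and 0.016 m and x of disc_center in the frame of platform_top between -0.05 and 0.05 m and y of disc_center in the frame of platform_top between -0.08 and 0.08 m and distance of other_center from where it was at the start of the episode below 0.02 m and linear speed of disc below 0.02 m/s); the robot touches nothing.
It fails at once if the disc falls off the platform (height (world z) of disc_center below 0.05 m).
It fails at once if the other disc is displaced by more than 20 mm (distance of other_center from where it was at the start of the episode above 0.02 m).
It also fails if it takes over 56 s, if anything falls off the work surface, if the arm or the gripper's body presses on something with over 40 N, if the wrist force passes 120 N, or if a joint passes its speed limit or range.

## Working session

There is one attempt and no reset: what is moved stays moved. The work goes in short steps, Python scripts to look and compute and a shell command to move; the robot and the scene stay as the last step left them, time stands still between calls to the robot, and variables do not carry over. Pictures are saved under pics/ and viewed, and the job is handed in when it is done.

```bash
mkdir -p pics; cat > h.py <<'E'
from rig import sense, grab_frame, job, r
import numpy as np, cv2
from scipy.spatial.transform import Rotation as R
def snap(cam,name,crop=None,scale=1):
    f=grab_frame(cam); im=f["color"][:,:,::-1].copy()
    np.savez(f"pics/{name}.npz",mtx=f["mtx"],T=f["T"],im=im)
    if crop: x0,y0,x1,y1=crop; im=im[y0:y1,x0:x1]
    if scale!=1: im=cv2.resize(im,None,fx=scale,fy=scale,interpolation=cv2.INTER_CUBIC)
    cv2.imwrite(f"pics/{name}.png",im)
    return f
def ray(f,u,v,z):
    d=np.linalg.inv(f["mtx"])@[u,v,1]; T=f["T"]; d=T[:3,:3]@d; o=T[:3,3]
    return o+d*(z-o[2])/d[2]
def proj(f,p):
    T=np.linalg.inv(f["T"]); q=T[:3,:3]@np.asarray(p,float)+T[:3,3]; q=f["mtx"]@q; return q[:2]/q[2]
E
python3 - <<'E'
from h import *
print(sense(), r.tip_extent)
for c in ["scene","top","wrist"]:
    f=snap(c,c+"0"); print(c,f["T"].round(3).tolist(),f["mtx"].round(1).tolist())
E
```

```text
{'clock': 0.0, 'qpos': array([-1.23339129e+00,  3.53633925e-01,  1.63414152e+00, -6.51938211e-06,
        1.15520128e+00, -2.41013817e-03]), 'qvel': array([ 0.00022849,  0.00043046, -0.00106421,  0.00081532, -0.00105715,
       -0.00030055]), 'joint_efforts': array([-4.45554306e-04, -6.05262637e+01, -3.42070520e+01, -1.36908484e-04,
        9.49488545e-03, -8.31267641e-06]), 'eef_pos': array([ 208.2341061 , -589.03602884,  403.96723768]), 'tcp_rot': array([-3.14020857e+00,  2.62494877e-06,  3.39817813e-01]), 'contact_force': array([-0.29792191,  0.38416905, -0.02319872]), 'wrist_torque': array([ 0.01229673,  0.05748952, -0.01316695]), 'opening': 0.9985257509675441} 173.4
scene [[-0.842, -0.315, 0.438, 21.416], [-0.54, 0.499, -0.678, 681.377], [-0.005, -0.807, -0.59, 753.387], [0.0, 0.0, 0.0, 1.0]] [[401.2, 0.0, 284.5], [0.0, 401.2, 210.3], [0.0, 0.0, 1.0]]
top [[-0.021, -0.988, 0.155, 391.06], [-1.0, 0.022, 0.002, -83.385], [-0.005, -0.155, -0.988, 925.813], [0.0, 0.0, 0.0, 1.0]] [[406.0, 0.0, 284.9], [0.0, 406.0, 216.3], [0.0, 0.0, 1.0]]
wrist [[0.333, -0.9, -0.282, 281.89], [-0.943, -0.318, -0.097, -562.58], [-0.002, 0.298, -0.955, 373.973], [0.0, 0.0, 0.0, 1.0]] [[293.3, 0.0, 276.4], [0.0, 293.3, 207.2], [0.0, 0.0, 1.0]]
```

View pics/scene0.png

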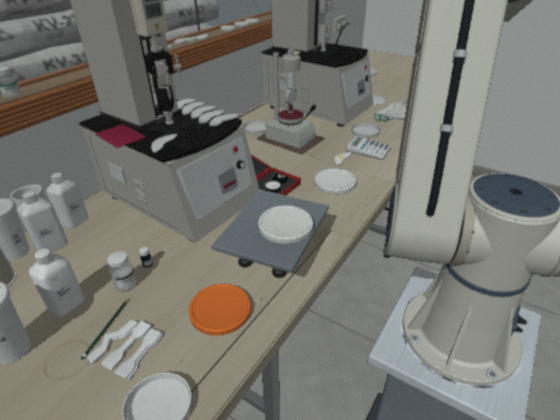

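View pics/top0.png

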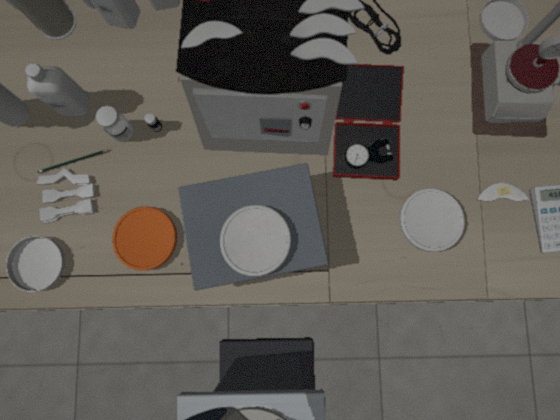

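View pics/wrist0.png

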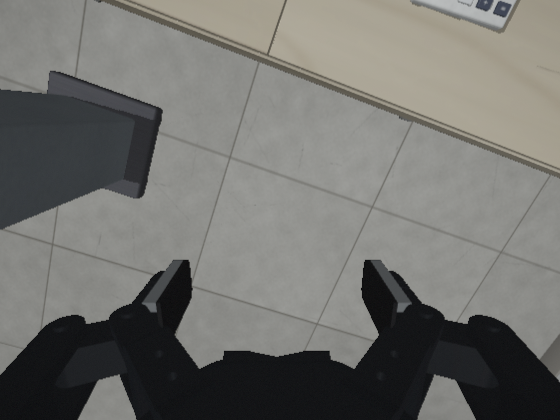

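```bash
python3 - <<'E'
import cv2
im=cv2.imread("pics/top0.png")[150:300,170:340]
cv2.imwrite("pics/crop0.png",cv2.resize(im,None,fx=4,fy=4,interpolation=cv2.INTER_CUBIC))
E
```

```text
(no output)
```

View pics/crop0.png

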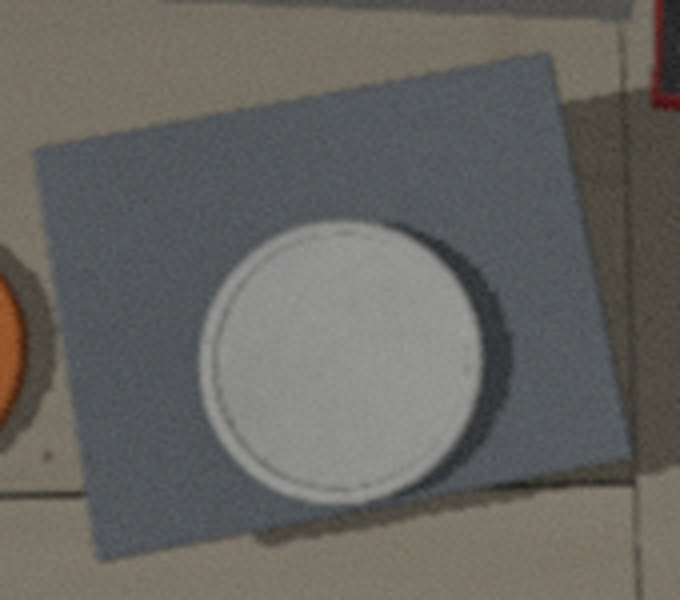

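The two enlarged views show these candidates, by top-camera pixel:
- White disc on the platform at (256,240). This is the target.
- White disc on the bench at (432,219), the "other" disc.
- Orange disc at (144,238).
- White dish at (35,263).
- Far white disc at (503,20).

The platform corners are at about (179,187), (307,163), (327,264) and (196,290).

```bash
python3 - <<'E'
from h import *
f=np.load("pics/top0.npz")
c=[(36,150),(548,53),(630,458),(103,560)]
P=[ray(f,170+u/4,150+v/4,90) for u,v in c]
for p in P: print(p.round(1))
for i in range(4): print(np.linalg.norm(P[i]-P[(i+1)%4]).round(1), np.arctan2(*(P[(i+1)%4]-P[i])[[1,0]]).round(3))
print("ctr",np.mean(P,0))
print("disc",ray(f,170+343/4,150+362/4,110), [ray(f,170+u/4,150+v/4,110).round(1) for u,v in [(199,362),(486,362),(343,219),(343,506)]])
print("other",ray(f,432.5,219.5,20),"orange",ray(f,144.5,238,20))
g=np.load("pics/scene0.npz")
print("scene proj", [proj(g,p).round(1) for p in P], proj(g,ray(f,170+343/4,150+362/4,110)).round(1))
print("furniture near: front of bench", ray(f,250,305,0), "machine", ray(f,270,153,0),"red",ray(f,335,177,0))
E
```

```text
[588.3 140.2  90. ]
[ 635.  -131.3   90. ]
[ 420.2 -166.9   90. ]
[374.6 102.1  90. ]
275.5 -1.401
217.7 -2.978
272.8 1.739
217.1 0.176
ctr [504.49594214 -13.98023423  90.        ]
disc [470.64296509 -22.14621669 110.        ] [array([472.2,  50.5, 110. ]), array([469.1, -94.2, 110. ]), array([543.9, -22.9, 110. ]), array([398.9, -21.4, 110. ])]
other [ 518.13897388 -413.86110685   20.        ] orange [490.50157023 234.18930757  20.        ]
scene proj [array([212.2, 244.9]), array([260. , 189.3]), array([328.8, 205.6]), array([292.6, 268.1])] [286.5 220.5]
furniture near: front of bench [337.22748028   0.43259094   0.        ] machine [688.28139669 -49.74414283   0.        ] red [ 626.46718503 -201.06532774    0.        ]
```

```bash
python3 - <<'E'
import cv2
im=cv2.imread("pics/scene0.png")[170:300,200:370]
cv2.imwrite("pics/crop1.png",cv2.resize(im,None,fx=4.5,fy=4.5,interpolation=cv2.INTER_CUBIC))
E
```

```text
(no output)
```

View pics/crop1.png

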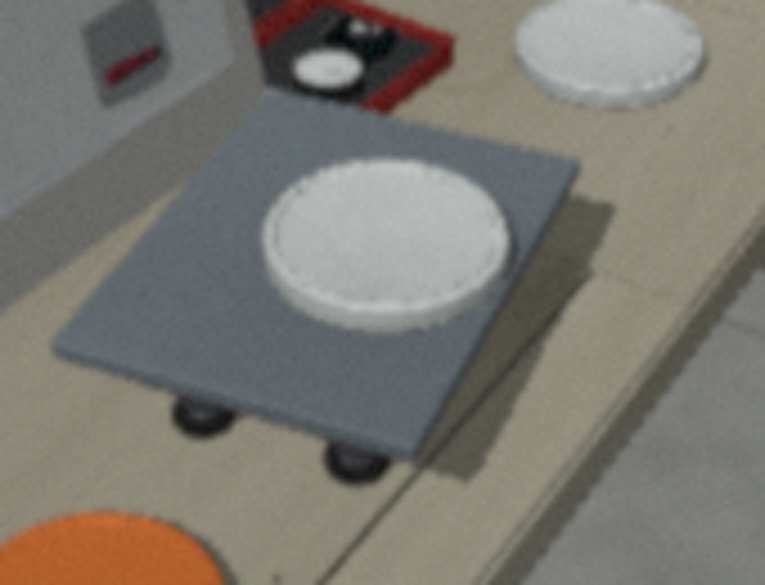

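```bash
cat >> h.py <<'E'
C=np.array([504.5,-14.0,90.0]); YAW=0.169
def pl(x,y,z): # platform -> world
    c,s=np.cos(YAW),np.sin(YAW); return C+np.array([c*x-s*y,s*x+c*y,z])
def topl(p):
    c,s=np.cos(YAW),np.sin(YAW); d=np.asarray(p)-C; return np.array([c*d[0]+s*d[1],-s*d[0]+c*d[1],d[2]])
def Rtool(zdir,ydir):
    z=np.array(zdir,float); z/=np.linalg.norm(z); y=np.array(ydir,float); y-=z*(y@z); y/=np.linalg.norm(y)
    return R.from_matrix(np.c_[np.cross(y,z),y,z])
def cur():
    s=sense(); return s["eef_pos"],R.from_euler("xyz",s["tcp_rot"])
def plan(p1,R1,n,start=None):
    p0,R0=start or cur()
    w=(R0.inv()*R1).as_rotvec()
    print("dist",np.linalg.norm(p1-p0).round(1),"rot",np.linalg.norm(w).round(3),"per row",(np.linalg.norm(p1-p0)/n).round(1),(np.linalg.norm(w)/n).round(3))
    for i in range(n):
        Ri=R0*R.from_rotvec(w*i/n); d=Ri.inv().apply((p1-p0)/n)
        print((w/n).round(3).tolist(),d.round(1).tolist())
def st():
    s=sense(); p,Q=cur(); tip=p+Q.apply([0,0,155])
    print("t",round(s["clock"],2),"q",s["qpos"].round(3).tolist(),"pos",p.round(1).tolist(),"rpy",s["tcp_rot"].round(3).tolist(),"F",s["contact_force"].round(1).tolist(),"M",s["wrist_torque"].round(2).tolist(),"open",round(s["opening"],3),"grasp_pl",topl(tip).round(1).tolist())
E
python3 - <<'E'
from h import *
c,s=np.cos(YAW),np.sin(YAW)
plan(np.array([470,-120,404.]),Rtool([0,0,-1],[c,s,0]),14)
E
```

```text
dist 537.2 rot 1.4 per row 38.4 0.1
[-0.0, -0.0, -0.1] [28.8, -25.4, 0.0]
[-0.0, -0.0, -0.1] [31.2, -22.4, 0.0]
[-0.0, -0.0, -0.1] [33.3, -19.1, 0.0]
[-0.0, -0.0, -0.1] [35.0, -15.7, 0.0]
[-0.0, -0.0, -0.1] [36.4, -12.1, 0.0]
[-0.0, -0.0, -0.1] [37.4, -8.5, 0.0]
[-0.0, -0.0, -0.1] [38.1, -4.7, 0.0]
[-0.0, -0.0, -0.1] [38.4, -0.8, 0.0]
[-0.0, -0.0, -0.1] [38.3, 3.0, 0.0]
[-0.0, -0.0, -0.1] [37.8, 6.8, 0.0]
[-0.0, -0.0, -0.1] [36.9, 10.5, 0.0]
[-0.0, -0.0, -0.1] [35.7, 14.2, 0.0]
[-0.0, -0.0, -0.1] [34.1, 17.6, 0.0]
[-0.0, -0.0, -0.1] [32.1, 21.0, 0.0]
```

```bash
python3 -m creep '[[0,0.12,0,0,0,0,0],[0,0,0,0,0,0,0]]'; python3 -c "from h import *; st()"
python3 -m creep '[[0,-0.12,-0.1,29,-25,0,0],[0,0,-0.1,31,-22,0,0],[0,0,-0.1,33,-19,0,0],[0,0,-0.1,35,-16,0,0],[0,0,-0.1,36,-12,0,0],[0,0,-0.1,37,-9,0,0],[0,0,-0.1,38,-5,0,0],[0,0,-0.1,38,-1,0,0],[0,0,-0.1,38,3,0,0],[0,0,-0.1,38,7,0,0]]'; python3 -c "from h import *; st()"
```

```text
clock: 0.32
eef_pos: [208.8, -588.7, 403.5]
tcp_rot: [-3.139, -0.123, 0.341]
contact_force: [-0.5, -1.2, 0.3]
opening: 1.002
t 0.32 q [-1.266, 0.356, 1.635, 0.134, 1.161, -0.09] pos [208.8, -588.7, 403.5] rpy [-3.139, -0.123, 0.341] F [-0.5, -1.2, 0.3] M [-0.02, 0.04, 0.01] open 1.002 grasp_pl [-369.4, -513.2, 159.7]
clock: 1.15
eef_pos: [395.4, -250.6, 405.6]
tcp_rot: [3.14, 0.021, 1.35]
contact_force: [1.0, 0.8, -0.1]
opening: 0.999
t 1.15 q [-0.561, 0.102, 1.958, -0.022, 1.072, -0.33] pos [395.4, -250.6, 405.6] rpy [3.14, 0.021, 1.35] F [1.0, 0.8, -0.1] M [0.02, -0.0, -0.0] open 0.999 grasp_pl [-148.4, -218.0, 160.7]
```

```bash
python3 - <<'E'
from h import *
c,s=np.cos(YAW),np.sin(YAW)
plan(pl(-35,95,215),Rtool([0,0,-1],[c,s,0]),10)
E
```

```text
dist 344.6 rot 0.39 per row 34.5 0.039
[-0.0, 0.002, -0.039] [33.1, -1.4, 9.4]
[-0.0, 0.002, -0.039] [33.1, -0.1, 9.4]
[-0.0, 0.002, -0.039] [33.1, 1.2, 9.5]
[-0.0, 0.002, -0.039] [33.0, 2.5, 9.6]
[-0.0, 0.002, -0.039] [32.9, 3.8, 9.6]
[-0.0, 0.002, -0.039] [32.7, 5.0, 9.7]
[-0.0, 0.002, -0.039] [32.4, 6.3, 9.8]
[-0.0, 0.002, -0.039] [32.1, 7.5, 9.9]
[-0.0, 0.002, -0.039] [31.8, 8.8, 9.9]
[-0.0, 0.002, -0.039] [31.4, 10.0, 10.0]
```

```bash
python3 -m creep '[[0,0.002,-0.039,33,-1,6,0],[0,0.002,-0.039,33,0,6,0],[0,0.002,-0.039,33,1,6,0],[0,0.002,-0.039,33,2.5,6,0],[0,0.002,-0.039,33,4,6,0],[0,0.002,-0.039,33,5,10,0],[0,0.002,-0.039,32,6,15,0],[0,0.002,-0.039,32,7.5,15,0],[0,0.002,-0.039,32,9,15,0],[0,0.002,-0.039,31,10,15,0]]'; python3 - <<'E'
from h import *
st()
c,s=np.cos(YAW),np.sin(YAW)
plan(pl(-35,95,190),Rtool([0,0,-1],[c,s,0]),2)
E
```

```text
clock: 1.98
eef_pos: [452.6, 86.2, 297.3]
tcp_rot: [3.141, 0.038, 1.771]
contact_force: [1.0, -0.1, 0.3]
opening: 0.998
t 1.98 q [0.199, 0.244, 2.073, -0.051, 0.824, 0.033] pos [452.6, 86.2, 297.3] rpy [3.141, 0.038, 1.771] F [1.0, -0.1, 0.3] M [0.0, 0.03, 0.09] open 0.998 grasp_pl [-34.0, 101.7, 52.4]
dist 21.4 rot 0.049 per row 10.7 0.025
[0.001, 0.019, 0.016] [-5.9, -0.6, 8.9]
[0.001, 0.019, 0.016] [-6.1, -0.5, 8.8]
```

```bash
python3 -m creep '[[0,0.019,0.016,-6,-0.5,9,0],[0,0.019,0.016,-6,-0.5,9,0],[0,0,0,0,0,5,0],[0,0,0,0,0,0,0]]'; python3 - <<'E'
from h import *
st(); snap("scene","s1",(180,120,380,280),4)
E
```

```text
clock: 2.32
eef_pos: [454.0, 78.8, 270.6]
tcp_rot: [-3.141, 0.005, 1.752]
contact_force: [-0.3, -0.3, -0.8]
opening: 0.998
t 2.32 q [0.17, 0.29, 2.091, -0.007, 0.761, -0.006] pos [454.0, 78.8, 270.6] rpy [-3.141, 0.005, 1.752] F [-0.3, -0.3, -0.8] M [-0.0, 0.04, -0.02] open 0.998 grasp_pl [-34.3, 99.3, 25.6]
```

View pics/s1.png

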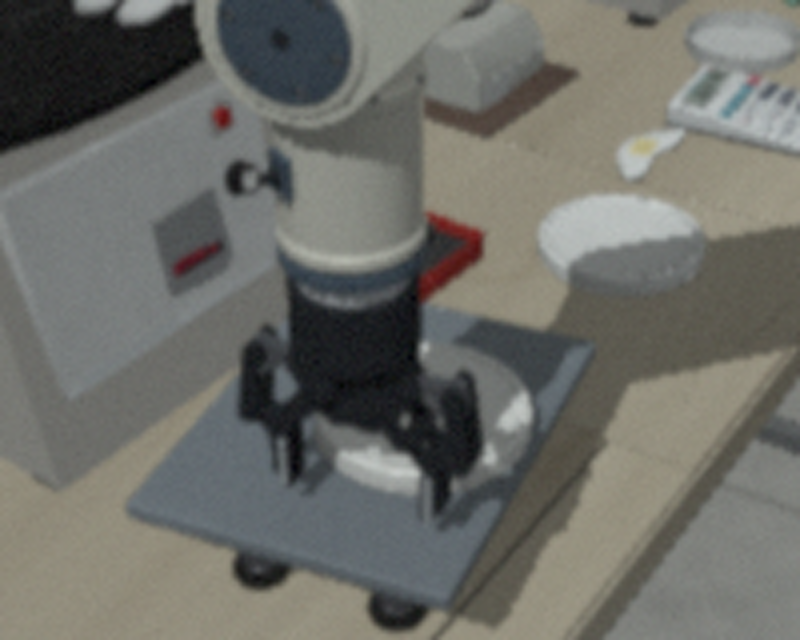

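The gripper is just beyond the disc's left rim. The fingertips, at crop (295,485) and (432,520), are still slightly above the plate, so I'll lower them until they touch.

```bash
python3 -m creep '[[0,0,0,0,0,5,0],[0,0,0,0,0,0,0]]'|grep -E "pos|force"; python3 -m creep '[[0,0,0,0,0,3,0],[0,0,0,0,0,0,0]]'|grep -E "pos|force"
```

```text
eef_pos: [454.4, 76.8, 266.6]
contact_force: [-0.2, 0.1, 0.2]
eef_pos: [454.7, 75.6, 264.1]
contact_force: [-0.2, 0.6, -0.7]
```

```bash
python3 -m creep '[[0,0,0,0,0,3,0],[0,0,0,0,0,0,0]]'|grep -E "pos|force";python3 -m creep '[[0,0,0,0,0,3,0],[0,0,0,0,0,0,0]]'|grep -E "pos|force"; 
```

```text
eef_pos: [454.9, 75.1, 261.4]
contact_force: [0.4, -0.6, 1.0]
eef_pos: [455.0, 75.0, 258.3]
contact_force: [-0.5, 0.5, 0.1]
```

```bash
python3 -m creep '[[0,0,-0.01,-14,0,0,0],[0,0,0,-12,0,0,0],[0,0,0,-9,0,0,0],[0,0,0,-9,0,0,0],[0,0,0,-9,0,0,0],[0,0,0,-9,0,0,0],[0,0,0,-9,0,0,0],[0,0,0,-6,0,0,0]]'; python3 - <<'E'
from h import *
st(); snap("top","t1",(150,120,350,270),4)
snap("scene","s2",(180,120,380,280),4)
E
```

```text
clock: 3.7
eef_pos: [469.7, -4.0, 258.5]
tcp_rot: [3.138, 0.006, 1.757]
contact_force: [-0.1, -0.2, 0.1]
opening: 1.004
t 3.7 q [-0.01, 0.322, 2.082, -0.008, 0.733, -0.19] pos [469.7, -4.0, 258.5] rpy [3.138, 0.006, 1.757] F [-0.1, -0.2, 0.1] M [0.09, 0.0, -0.07] open 1.004 grasp_pl [-32.1, 14.7, 13.5]
```

View pics/t1.png

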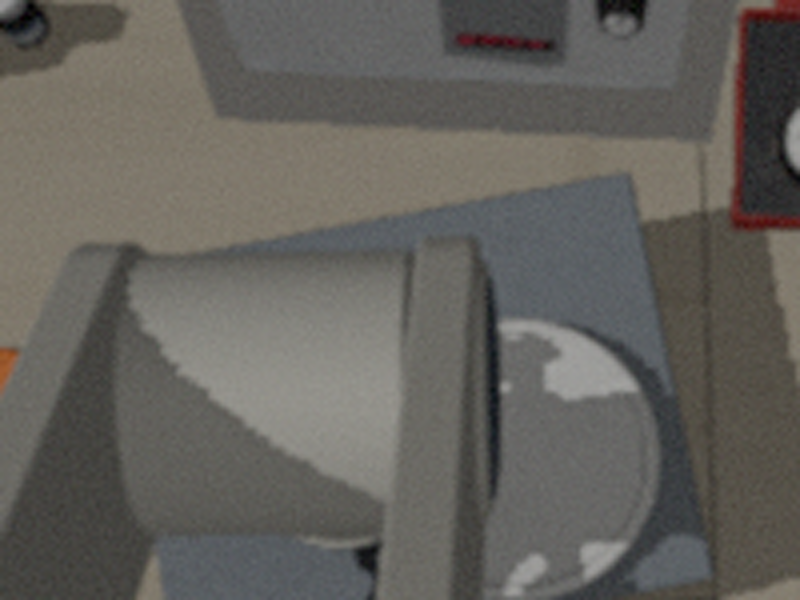

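View pics/s2.png

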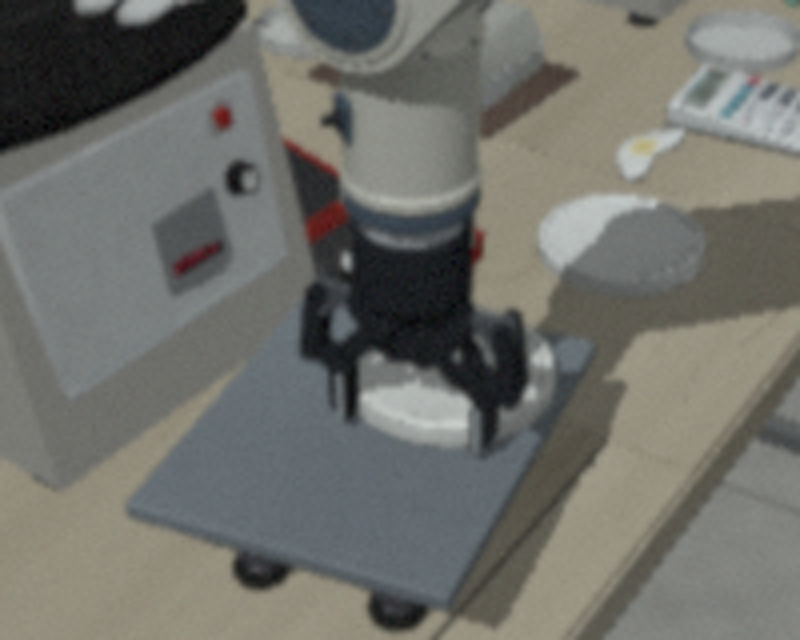

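```bash
python3 - <<'E'
from h import *
f=np.load("pics/t1.npz")
p=ray(f,150+658/4,120+450/4,110); print(p, topl(p))
E
```

```text
[ 484.25930582 -141.03966426  110.        ] [ -41.31998399 -121.82537059   20.        ]
```

```bash
python3 -m creep '[[0,0,-0.01,-8,0,0,0],[0,0,0,-8,0,0,0],[0,0,0,-8,0,0,0],[0,0,0,-8,0,0,0],[0,0,0,-8,0,0,0],[0,0,0,-7,0,0,0],[0,0,0,-5,0,0,0],[0,0,0,-3,0,0,0],[0,0,0,0,0,0,0]]'; python3 - <<'E'
from h import *
st(); f=snap("top","t2",(150,120,350,270),4)
snap("scene","s3",(180,120,380,280),4)
E
```

```text
clock: 4.55
eef_pos: [481.0, -62.5, 258.7]
tcp_rot: [3.138, 0.006, 1.764]
contact_force: [-1.2, 0.3, -0.4]
opening: 0.997
t 4.55 q [-0.131, 0.341, 2.05, -0.006, 0.746, -0.32] pos [481.0, -62.5, 258.7] rpy [3.138, 0.006, 1.764] F [-1.2, 0.3, -0.4] M [0.07, 0.01, -0.0] open 0.997 grasp_pl [-30.9, -44.7, 13.7]
```

View pics/t2.png

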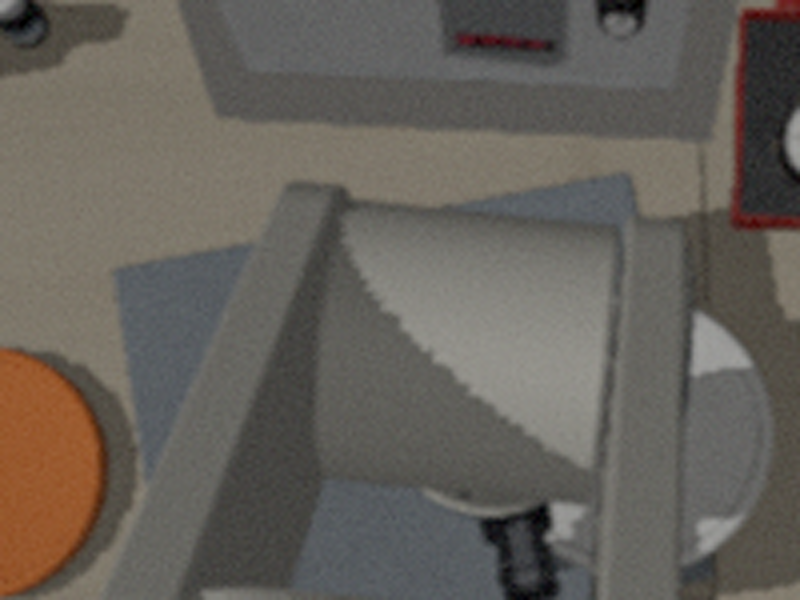

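View pics/s3.png

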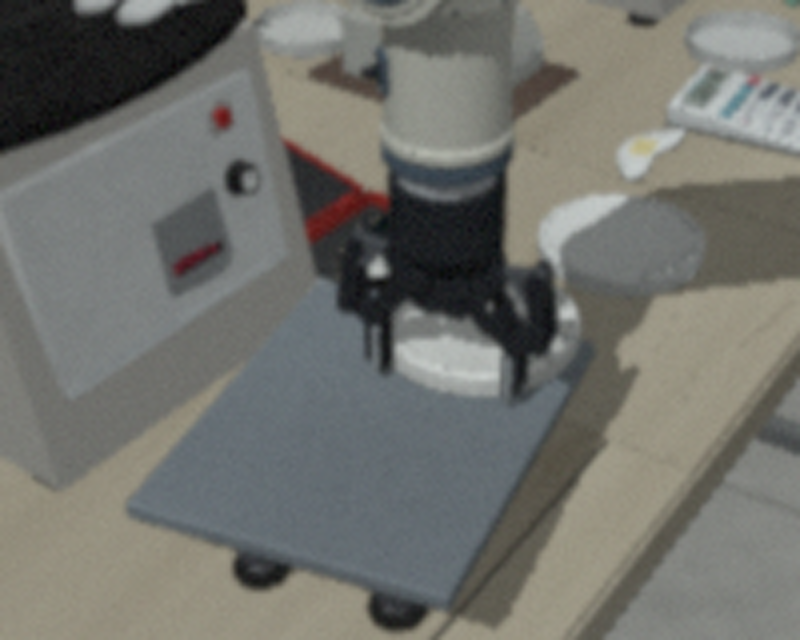

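```bash
python3 - <<'E'
from h import *
f=np.load("pics/t2.npz")
from scipy.optimize import least_squares
uv=[(771,435),(762,385),(735,338),(700,312),(755,500),(730,543),(707,562),(585,563)]
P=np.array([ray(f,150+u/4,120+v/4,110)[:2] for u,v in uv])
s=least_squares(lambda c:np.hypot(*(P-c).T)-72,P.mean(0)-[0,-50],loss="soft_l1"); print(s.x,s.fun.round(1),topl([*s.x,100]))
E
```

```text
[ 493.18104972 -127.41576853] [-1.  -0.6  0.6  0.1 -1.1  2.2  3.1 -2.6] [ -30.23385008 -109.89617598   10.        ]
```

```bash
cat > kin.py <<'E'
from h import *
from scipy.optimize import least_squares
Q=np.array([[-1.23339129e+00,  3.53633925e-01,  1.63414152e+00, -6.5e-06,1.15520128e+00, -2.41e-03],[-1.266,0.356,1.635,0.134,1.161,-0.09],[-0.561,0.102,1.958,-0.022,1.072,-0.33],[0.199,0.244,2.073,-0.051,0.824,0.033],[0.17,0.29,2.091,-0.007,0.761,-0.006],[-0.131,0.341,2.05,-0.006,0.746,-0.32]])
Pp=np.array([[208.23,-589.04,403.97],[208.8,-588.7,403.5],[395.4,-250.6,405.6],[452.6,86.2,297.3],[454,78.8,270.6],[481,-62.5,258.7]])
E_=np.array([[-3.1402,0,.33982],[-3.139,-.123,.341],[3.14,.021,1.35],[3.141,.038,1.771],[-3.141,.005,1.752],[3.138,.006,1.764]])
def rot(q,s4=1,s6=1):
    return R.from_euler("ZYZYZ",[q[0],q[1]+q[2],s4*q[3],q[4],s6*q[5]])*R.from_euler("z",CZ)
CZ=0
def pos(q,k):
    a1,d1,L1,a3,L2,d6=k
    b=R.from_euler("ZY",[q[0],q[1]]).apply([0,0,L1])+R.from_euler("ZY",[q[0],q[1]+q[2]]).apply([a3,0,L2])+R.from_euler("Z",q[0]).apply([a1,0,d1])
    return b+rot(q).apply([0,0,d6])
E
python3 - <<'E'
import kin; from kin import *
Rm=[R.from_euler("xyz",e) for e in E_]
for s4 in(1,-1):
  for s6 in (1,-1):
    print(s4,s6,[ (rot(q,s4,s6).inv()*m).as_rotvec().round(3).tolist() for q,m in zip(Q,Rm)])
E
```

```text
Traceback (most recent call last):
  File "kin.py", line 7, in rot
    return R.from_euler("ZYZYZ",[q[0],q[1]+q[2],s4*q[3],q[4],s6*q[5]])*R.from_euler("z",CZ)
           ~~~~~~~~~~~~^^^^^^^^^^^^^^^^^^^^^^^^^^^^^^^^^^^^^^^^^^^^^^^
  File "scipy/spatial/transform/_rotation.pyx", line 1413, in scipy.spatial.transform._rotation.Rotation.from_euler
ValueError: Expected axis specification to be a non-empty string of upto 3 characters, got ZYZYZ
```

```bash
sed -i 's/return R.from_euler("ZYZYZ".*/return R.from_euler("ZYZ",[q[0],q[1]+q[2],s4*q[3]])*R.from_euler("YZ",[q[4],s6*q[5]])*R.from_euler("z",CZ)/' kin.py
python3 - <<'E'
import kin; from kin import *
Rm=[R.from_euler("xyz",e) for e in E_]
for s4 in(1,-1):
  for s6 in (1,-1):
    print(s4,s6,[ (rot(q,s4,s6).inv()*m).as_rotvec().round(3).tolist() for q,m in zip(Q,Rm)])
E
```

```text
1 1 [[0.0, 0.0, 1.571], [0.0, -0.0, 1.57], [0.001, 0.001, 1.571], [0.001, 0.0, 1.571], [0.0, -0.0, 1.571], [0.0, -0.001, 1.571]]
1 -1 [[0.0, 0.0, 1.566], [-0.0, -0.0, 1.39], [0.001, 0.001, 0.911], [0.001, 0.0, 1.637], [0.0, -0.0, 1.559], [-0.0, -0.001, 0.931]]
-1 1 [[0.0, -0.0, 1.571], [-0.213, 0.177, 1.668], [0.039, -0.018, 1.55], [0.057, -0.06, 1.501], [0.008, -0.008, 1.561], [0.008, -0.005, 1.562]]
-1 -1 [[0.0, -0.0, 1.566], [-0.191, 0.191, 1.49], [0.029, -0.027, 0.89], [0.06, -0.059, 1.567], [0.008, -0.008, 1.549], [0.006, -0.007, 0.922]]
```

Orientation model is exact with CZ = π/2. Next I'll fit the positions and check IK for the grasp.

```bash
sed -i 's/^CZ=0/CZ=np.pi\/2/' kin.py
cat >> kin.py <<'E'
def res(k): return np.concatenate([np.array([pos(q,k)-p for q,p in zip(Q,Pp)]).ravel(),0.02*(np.array(k)-[0,300,500,0,450,170])])
K=least_squares(res,[0,300,500,0,450,170]).x
LO=np.array([-2.63,-.92,.06,-1.3,0,-3.02]);HI=np.array([2.63,2.1,2.66,4.44,2.69,3.02])
def ik(p,Rt,seeds=60,rng=np.random.default_rng(0)):
    out=[]
    for _ in range(seeds):
        q0=rng.uniform(LO,HI); q0[0]=np.arctan2(p[1],p[0])+rng.normal()*.2
        s=least_squares(lambda q:np.r_[(pos(q,K)-p)/100,(rot(q).inv()*Rt).as_rotvec()],np.clip(q0,LO+1e-3,HI-1e-3),bounds=(LO,HI))
        if np.abs(s.fun).max()<.01 and not any(np.abs(s.x-o).max()<.02 for o in out): out.append(s.x)
    return out
E
python3 - <<'E'
from kin import *
print(K.round(1), res(K)[:18].round(1))
yh=np.array([-np.sin(YAW),np.cos(YAW),0])
p=pl(-30,-172,11)-155*yh
for up in (1,-1):
    for q in ik(p,Rtool(yh,[0,0,up])): print(up,p.round(0),q.round(2))
E
```

```text
[-1.000e-01  3.008e+02  5.680e+02  5.830e+01  4.943e+02  1.763e+02] [-1.4 -0.4 -0.1 -0.9 -0.2 -0.1 -0.7 -1.4  0.3  0.3 -1.6  0.2  0.2 -1.7
 -0.1 -0.1 -1.6 -0.1]
1 [ 530. -341.  101.] [-0.74  1.15  1.37  0.76  2.05 -2.72]
-1 [ 530. -341.  101.] [-0.74  1.15  1.37  0.76  2.05  0.42]
```

```bash
python3 -m creep '[[0,0,0,14,0,0,0],[0,0,0,4,0,-20,0],[0,0,0,0,0,-40,0],[0,0,0,0,0,-40,0],[0,0,0,0,0,-30,0]]'; python3 - <<'E'
from kin import *
st(); f=snap("top","t3",(150,120,350,270),4)
yh=np.array([-np.sin(YAW),np.cos(YAW),0])
p1=pl(-30,-215,11+140)-155*yh; R1=Rtool(yh,[0,0,-1])
p0,R0=cur(); w=(R0.inv()*R1).as_rotvec(); q=sense()["qpos"]
for i in range(1,21):
    p=p0+(p1-p0)*i/20; Rt=R0*R.from_rotvec(w*i/20)
    s=least_squares(lambda q:np.r_[(pos(q,K)-p)/100,(rot(q).inv()*Rt).as_rotvec()],np.clip(q,LO+1e-3,HI-1e-3),bounds=(LO,HI)); q=s.x
    tip=p+Rt.apply([0,0,173])
    print(i,q.round(2),np.abs(s.fun).max().round(3),p.round(0),"tip",tip.round(0),topl(tip).round(0))
plan(p1,R1,20)
E
```

```text
clock: 5.07
eef_pos: [474.1, -41.7, 386.3]
tcp_rot: [-3.13, 0.001, 1.766]
contact_force: [1.2, -0.3, 0.5]
opening: 1.001
t 5.07 q [-0.089, 0.143, 1.959, -0.005, 1.051, -0.281] pos [474.1, -41.7, 386.3] rpy [-3.13, 0.001, 1.766] F [1.2, -0.3, 0.5] M [0.01, -0.04, 0.01] open 1.001 grasp_pl [-36.4, -22.4, 141.3]
1 [-0.14  0.18  1.93  0.04  1.12 -0.29] 0.0 [479. -59. 384.] tip [466. -51. 212.] [-44. -30. 122.]
2 [-0.18  0.22  1.9   0.08  1.18 -0.29] 0.0 [482. -76. 376.] tip [458. -58. 206.] [-53. -36. 116.]
3 [-0.23  0.26  1.87  0.12  1.25 -0.29] 0.0 [485. -93. 369.] tip [451. -66. 202.] [-62. -42. 112.]
4 [-0.27  0.3   1.84  0.15  1.32 -0.28] 0.0 [ 488. -110.  361.] tip [444. -72. 198.] [-69. -47. 108.]
5 [-0.31  0.35  1.81  0.18  1.38 -0.27] 0.0 [ 491. -127.  354.] tip [439. -78. 196.] [-76. -52. 106.]
6 [-0.35  0.39  1.78  0.21  1.45 -0.25] 0.0 [ 494. -144.  346.] tip [434. -85. 196.] [-81. -58. 106.]
7 [-0.39  0.44  1.75  0.23  1.52 -0.22] 0.0 [ 497. -162.  339.] tip [431. -91. 196.] [-85. -63. 106.]
8 [-0.43  0.48  1.71  0.26  1.58 -0.2 ] 0.0 [ 500. -179.  331.] tip [429. -97. 197.]
[... 1457 characters left out ...]
.0, 2.7, 5.3]
[0.06, 0.062, 0.061] [-18.1, 4.1, 3.9]
[0.06, 0.062, 0.061] [-18.0, 5.4, 2.5]
[0.06, 0.062, 0.061] [-17.7, 6.6, 1.1]
[0.06, 0.062, 0.061] [-17.3, 7.6, -0.4]
[0.06, 0.062, 0.061] [-16.7, 8.6, -2.0]
[0.06, 0.062, 0.061] [-16.0, 9.5, -3.5]
[0.06, 0.062, 0.061] [-15.2, 10.2, -5.1]
[0.06, 0.062, 0.061] [-14.2, 10.7, -6.6]
[0.06, 0.062, 0.061] [-13.0, 11.1, -8.1]
[0.06, 0.062, 0.061] [-11.8, 11.3, -9.5]
[0.06, 0.062, 0.061] [-10.5, 11.4, -10.9]
[0.06, 0.062, 0.061] [-9.1, 11.3, -12.2]
[0.06, 0.062, 0.061] [-7.6, 11.1, -13.4]
[0.06, 0.062, 0.061] [-6.1, 10.6, -14.4]
[0.06, 0.062, 0.061] [-4.5, 10.1, -15.4]
[0.06, 0.062, 0.061] [-3.0, 9.4, -16.2]
[0.06, 0.062, 0.061] [-1.4, 8.5, -16.9]
```

View pics/t3.png

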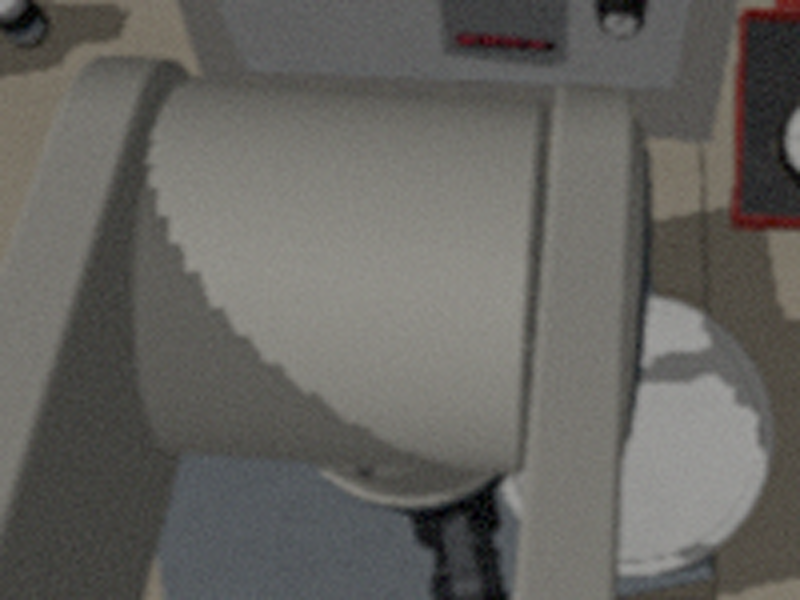

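```bash
python3 -m creep '[[0.06,0.062,0.061,-17,0,7.6,0],[0.06,0.062,0.061,-18,1,6.5,0],[0.06,0.062,0.061,-18,3,5,0],[0.06,0.062,0.061,-18,4,4,0],[0.06,0.062,0.061,-18,5.4,2.5,0],[0.06,0.062,0.061,-18,6.6,1,0],[0.06,0.062,0.061,-17,7.6,-0.4,0],[0.06,0.062,0.061,-17,8.6,-2,0],[0.06,0.062,0.061,-16,9.5,-3.5,0],[0.06,0.062,0.061,-15,10,-5,0]]' >/dev/null; python3 - <<'E'
from kin import *
st()
yh=np.array([-np.sin(YAW),np.cos(YAW),0])
p1=pl(-30,-215,11+140)-155*yh; R1=Rtool(yh,[0,0,-1])
plan(p1,R1,10)
E
```

```text
t 5.95 q [-0.5, 0.566, 1.646, 0.339, 1.737, -0.118] pos [509.2, -213.1, 321.5] rpy [-2.333, -0.356, 0.948] F [-0.2, 0.4, 0.4] M [-0.31, -0.25, 0.03] open 1.002 grasp_pl [-81.1, -91.1, 131.3]
dist 190.8 rot 1.03 per row 19.1 0.103
[0.058, 0.06, 0.061] [-14.3, 10.8, -6.6]
[0.058, 0.06, 0.061] [-13.2, 11.2, -8.0]
[0.058, 0.06, 0.061] [-11.9, 11.5, -9.4]
[0.058, 0.06, 0.061] [-10.6, 11.6, -10.8]
[0.058, 0.06, 0.061] [-9.3, 11.5, -12.1]
[0.058, 0.06, 0.061] [-7.8, 11.3, -13.2]
[0.058, 0.06, 0.061] [-6.3, 11.0, -14.3]
[0.058, 0.06, 0.061] [-4.8, 10.4, -15.2]
[0.058, 0.06, 0.061] [-3.2, 9.8, -16.1]
[0.058, 0.06, 0.061] [-1.7, 9.0, -16.7]
```

```bash
python3 -m creep '[[0.058,0.06,0.061,-14,11,-6.6,0],[0.058,0.06,0.061,-13,11,-8,0],[0.058,0.06,0.061,-12,11.5,-9.4,0],[0.058,0.06,0.061,-10.6,11.6,-10.8,0],[0.058,0.06,0.061,-9.3,11.5,-12,0],[0.058,0.06,0.061,-8,11,-13,0],[0.058,0.06,0.061,-6,11,-14,0],[0.058,0.06,0.061,-5,10,-15,0],[0.058,0.06,0.061,-3,10,-16,0],[0.058,0.06,0.061,-2,9,-17,0]]' >/dev/null; python3 - <<'E'
from kin import *
st()
yh=np.array([-np.sin(YAW),np.cos(YAW),0])
p1=pl(-30,-215,11+60)-155*yh; R1=Rtool(yh,[0,0,-1])
plan(p1,R1,4)
f=snap("top","t4",(150,120,350,270),4)
snap("scene","s4")
E
```

```text
t 6.78 q [-0.783, 0.982, 1.35, 0.846, 2.216, 0.608] pos [536.3, -388.7, 231.4] rpy [-1.539, 0.035, 0.147] F [0.2, -0.6, -0.7] M [-0.48, -0.06, 0.03] open 1.002 grasp_pl [-28.1, -219.8, 146.4]
dist 70.6 rot 0.052 per row 17.7 0.013
[-0.008, -0.006, -0.009] [1.0, 17.6, 0.6]
[-0.008, -0.006, -0.009] [0.9, 17.6, 0.8]
[-0.008, -0.006, -0.009] [0.7, 17.6, 0.9]
[-0.008, -0.006, -0.009] [0.6, 17.6, 1.0]
```

View pics/t4.png

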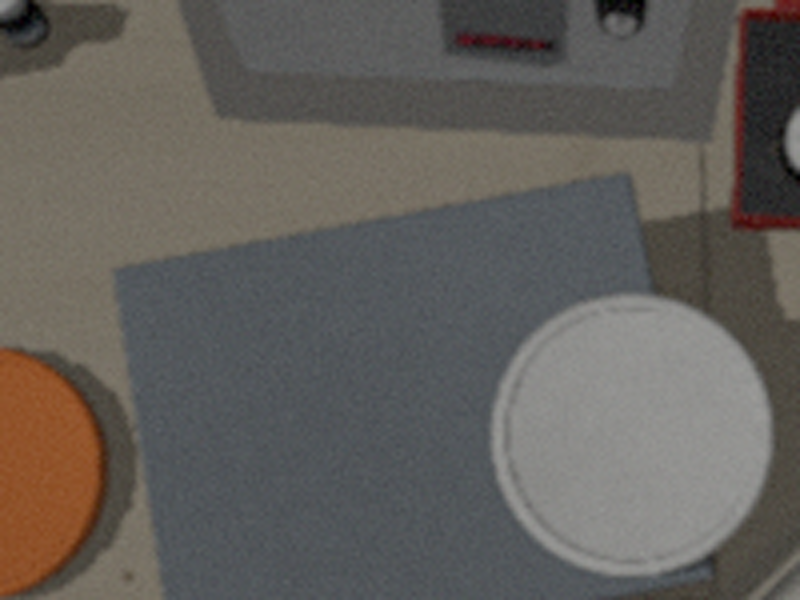

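View pics/s4.png

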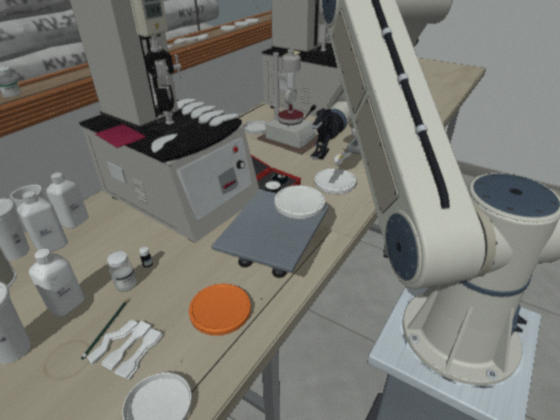

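The top view is clear: the disc is centred at crop (632,436), which is full-frame (308,229), overhanging the right edge. The gripper stands at the right, above the other disc.

```bash
python3 - <<'E'
from kin import *
f=np.load("pics/t4.npz")
for u,v,z in [(632,436,110),(490,436,110),(773,436,110),(632,293,110),(632,577,110),(629,175,90),(710,578,90),(115,269,90)]:
    p=ray(f,150+u/4,120+v/4,z); print((u,v),p.round(1),topl(p).round(1))
E
```

```text
(632, 436) [ 491.7 -128.1  110. ] [ -31.8 -110.3   20. ]
(490, 436) [493.2 -56.3 110. ] [-18.2 -39.8  20. ]
(773, 436) [ 490.1 -199.4  110. ] [ -45.4 -180.3   20. ]
(632, 293) [ 565.5 -130.4  110. ] [  40.6 -125.    20. ]
(632, 577) [ 420.8 -126.   110. ] [-101.3  -96.3   20. ]
(629, 175) [ 633.9 -131.8   90. ] [ 107.7 -137.9    0. ]
(710, 578) [ 420.2 -166.9   90. ] [-108.8 -136.5    0. ]
(115, 269) [588.8 140.7  90. ] [109.2 138.3  -0. ]
```

```bash
python3 -m creep '[[-0.008,-0.006,-0.009,0,17.6,0.6,0],[-0.008,-0.006,-0.009,0,17.6,0.8,0],[-0.008,-0.006,-0.009,0,17.6,1,0],[-0.008,-0.006,-0.009,0,17.6,1,0]]' >/dev/null; python3 - <<'E'
from kin import *
st()
yh=np.array([-np.sin(YAW),np.cos(YAW),0])
p1=pl(-32,-215,11)-155*yh; R1=Rtool(yh,[0,0,-1])
plan(p1,R1,5)
f=snap("scene","s5",(280,60,420,200),4)
E
```

```text
t 7.22 q [-0.777, 1.071, 1.332, 0.763, 2.143, 0.474] pos [533.9, -384.8, 160.1] rpy [-1.58, -0.01, 0.174] F [0.8, 0.4, -0.1] M [-0.43, -0.09, -0.01] open 0.999 grasp_pl [-34.1, -215.5, 68.7]
dist 59.1 rot 0.014 per row 11.8 0.003
[0.002, 0.001, 0.002] [0.2, 11.8, 0.2]
[0.002, 0.001, 0.002] [0.2, 11.8, 0.2]
[0.002, 0.001, 0.002] [0.2, 11.8, 0.2]
[0.002, 0.001, 0.002] [0.2, 11.8, 0.1]
[0.002, 0.001, 0.002] [0.3, 11.8, 0.1]
```

View pics/s5.png

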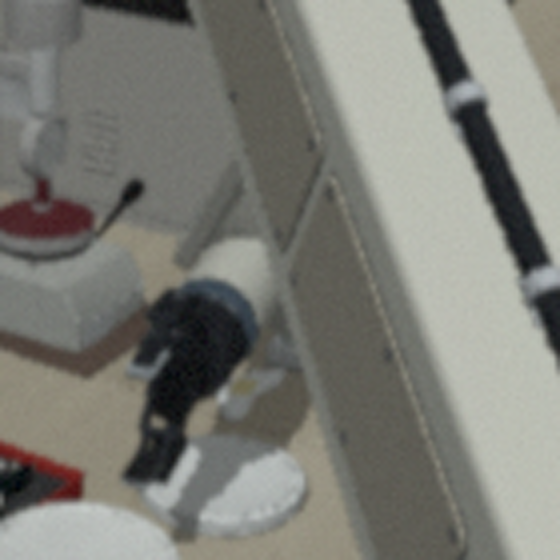

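```bash
python3 -m creep '[[0,0,0.002,0,12,0,0],[0,0,0.002,0,12,0,0],[0,0,0.002,0,12,0,0],[0,0,0,0,12,0,0],[0,0,0,0,10,0,0],[0,0,0,0,0,0,0]]' >/dev/null; python3 - <<'E'
from kin import *
st()
yh=np.array([-np.sin(YAW),np.cos(YAW),0])
p1=pl(-32,-170,10.5)-155*yh; R1=Rtool(yh,[0,0,-1])
plan(p1,R1,5)
f=snap("wrist","w5")
E
```

```text
t 7.77 q [-0.773, 1.166, 1.295, 0.737, 2.099, 0.433] pos [535.1, -382.3, 95.2] rpy [-1.582, -0.003, 0.179] F [-0.0, 0.3, 0.1] M [-0.46, -0.03, -0.03] open 0.998 grasp_pl [-33.4, -213.3, 3.5]
dist 43.6 rot 0.015 per row 8.7 0.003
[0.002, 0.002, 0.001] [0.1, -1.2, 8.6]
[0.002, 0.002, 0.001] [0.0, -1.1, 8.6]
[0.002, 0.002, 0.001] [0.0, -1.1, 8.6]
[0.002, 0.002, 0.001] [-0.0, -1.1, 8.6]
[0.002, 0.002, 0.001] [-0.0, -1.1, 8.6]
```

View pics/w5.png

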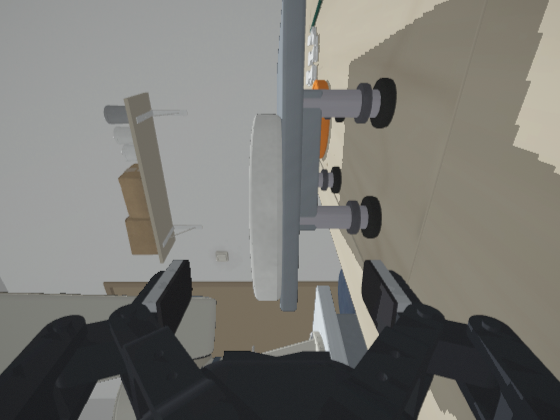

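The wrist view, with up to the left, shows the disc edge-on at columns 250-280, between the pads at about 185 and 365. The platform edge is beyond it.

```bash
python3 -m creep '[[0.002,0.002,0.001,0,-3,8.6,0],[0.002,0.002,0.001,0,-3,8.6,0],[0.002,0.002,0.001,0,-2,8.6,0],[0.002,0.002,0.001,0,-1,8.6,0],[0,0,0,0,0,8,0],[0,0,0,0,0,0,0]]' >/dev/null; python3 - <<'E'
from kin import *
st()
yh=np.array([-np.sin(YAW),np.cos(YAW),0])
p1=pl(-32,-170,10.5)-155*yh; R1=Rtool(yh,[0,0,-1])
plan(p1,R1,1)
E
```

```text
t 8.32 q [-0.738, 1.114, 1.406, 0.764, 2.045, 0.413] pos [527.2, -336.6, 108.2] rpy [-1.574, -0.001, 0.17] F [0.2, 0.0, 0.8] M [-0.46, -0.09, 0.04] open 1.003 grasp_pl [-32.0, -166.8, 17.7]
dist 8.3 rot 0.003 per row 8.3 0.003
[0.003, 0.001, 0.001] [-0.1, 7.7, -3.1]
```

```bash
python3 -m creep '[[0.003,0,0,0,4,-3,0],[0,0,0,0,3,0,0],[0,0,0,0,0,0,0]]' >/dev/null; python3 -c "
from h import *
st()"
```

```text
t 8.57 q [-0.74, 1.127, 1.395, 0.762, 2.047, 0.41] pos [528.2, -339.2, 101.7] rpy [-1.572, -0.002, 0.171] F [-0.4, -0.6, -0.4] M [-0.45, -0.04, -0.03] open 1.0 grasp_pl [-31.7, -169.6, 11.6]
```

```bash
python3 -m creep '[[0,0,0,0,0.8,0,0.66],[0,0,0,0,0,0,0.66],[0,0,0,0,0,0,0.66],[0,0,0,0,0,0,0.66],[0,0,0,0,0,0,0.66]]' 40; python3 - <<'E'
from h import *
st()
snap("wrist","w6")
E
```

```text
clock: 8.98
eef_pos: [528.1, -340.3, 99.8]
tcp_rot: [-1.572, -0.002, 0.17]
contact_force: [-0.7, -0.8, -0.0]
opening: 0.341
t 8.98 q [-0.741, 1.13, 1.392, 0.761, 2.046, 0.41] pos [528.1, -340.3, 99.8] rpy [-1.572, -0.002, 0.17] F [-0.7, -0.8, -0.0] M [-0.52, -0.04, -0.02] open 0.341 grasp_pl [-31.7, -170.6, 9.7]
```

View pics/w6.png

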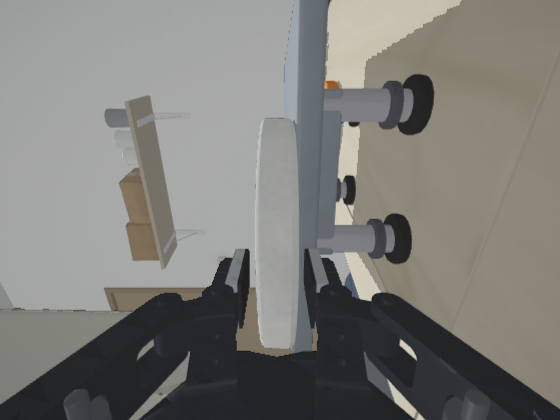

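The pads, at columns 245 and 308, straddle the disc at 256-298, and it is centred. I'll close now.

```bash
python3 -m creep '[[0,0,0,0,-0.3,0,0.85],[0,0,0,0,0,0,0.85],[0,0,0,0,0,0,0.9],[0,0,0,0,0,0,0.9],[0,0,0,0,0,0,0.9]]' 70;  python3 -m creep '[[0,0,0,0,-6,0,0.95],[0,0,0,0,-8,0,0.95],[0,0,0,0,-10,0,0.95],[0,0,0,0,0,0,0.95]]' 70; python3 - <<'E'
from h import *
st()
snap("wrist","w7"); snap("top","t7",(180,120,400,285),3.6)
E
```

```text
clock: 9.45
eef_pos: [528.1, -340.4, 100.2]
tcp_rot: [-1.572, -0.002, 0.17]
contact_force: [0.1, -0.2, 0.0]
opening: 0.212
clock: 9.78
eef_pos: [528.0, -340.3, 125.9]
tcp_rot: [-1.572, -0.002, 0.17]
contact_force: [-0.6, 0.4, -1.3]
opening: 0.21
t 9.78 q [-0.741, 1.09, 1.409, 0.769, 2.062, 0.429] pos [528.0, -340.3, 125.9] rpy [-1.572, -0.002, 0.17] F [-0.6, 0.4, -1.3] M [-0.77, -0.07, 0.03] open 0.21 grasp_pl [-31.8, -170.6, 35.7]
```

View pics/w7.png

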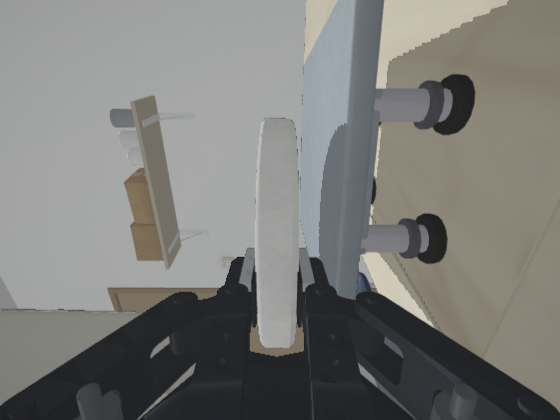

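View pics/t7.png

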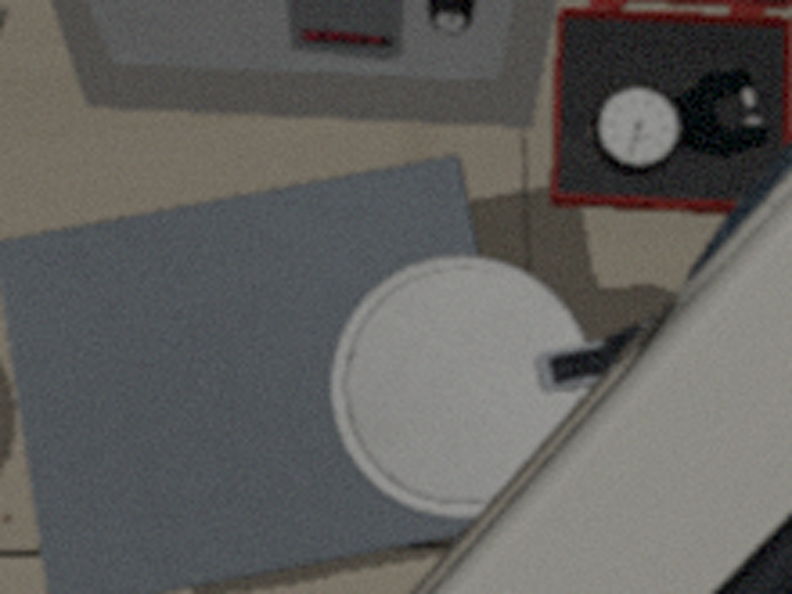

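```bash
python3 - <<'E'
from kin import *
yh=np.array([-np.sin(YAW),np.cos(YAW),0])
for z in (200,215):
  p=np.array([528,-340.3,z]);
  for a in (0,-1.57,-3.1416):
    for q in ik(p,Rtool(yh,[0,0,-1])*R.from_rotvec([0,0,a]),40): print(z,a,q.round(2))
E
```

```text
200 0 [-0.74  1.    1.43  0.8   2.12  0.49]
200 -1.57 [-0.74  1.    1.43  0.8   2.12 -1.08]
200 -3.1416 [-0.74  1.    1.43  0.8   2.12 -2.65]
215 0 [-0.74  0.97  1.43  0.81  2.13  0.51]
215 -1.57 [-0.74  0.97  1.43  0.81  2.13 -1.06]
215 -3.1416 [-0.74  0.97  1.43  0.81  2.13 -2.64]
```

Next: lift by 85 mm, then roll by −π about tool z in rows of −0.12.

```bash
python3 -m creep '[[0,0,0,0,-15,0,0.95],[0,0,0,0,-20,0,0.95],[0,0,0,0,-20,0,0.95],[0,0,0,0,-20,0,0.95],[0,0,0,0,-10,0,0.95],[0,0,-0.1,0,0,0,0.95],[0,0,-0.12,0,0,0,0.95],[0,0,-0.12,0,0,0,0.95],[0,0,-0.12,0,0,0,0.95],[0,0,-0.12,0,0,0,0.95]]' | grep -E "pos|rot|open"; python3 -m creep '[[0,0,-0.12,0,0,0,0.95],[0,0,-0.12,0,0,0,0.95],[0,0,-0.12,0,0,0,0.95],[0,0,-0.12,0,0,0,0.95],[0,0,-0.12,0,0,0,0.95],[0,0,-0.12,0,0,0,0.95],[0,0,-0.12,0,0,0,0.95],[0,0,-0.12,0,0,0,0.95],[0,0,-0.12,0,0,0,0.95],[0,0,-0.12,0,0,0,0.95]]'| grep -E "pos|rot|open"; python3 -c "
from h import *
st()
snap('scene','s8')"
```

```text
eef_pos: [527.1, -339.4, 219.3]
tcp_rot: [-1.574, -0.599, 0.172]
opening: 0.213
eef_pos: [526.4, -338.8, 222.6]
tcp_rot: [1.582, -1.293, -2.981]
opening: 0.212
t 11.55 q [-0.741, 0.944, 1.456, 0.808, 2.132, -1.338] pos [526.4, -338.8, 222.6] rpy [1.582, -1.293, -2.981] F [0.2, 0.4, -1.8] M [-0.81, -0.1, 0.05] open 0.212 grasp_pl [-33.4, -168.9, 132.1]
```

View pics/s8.png

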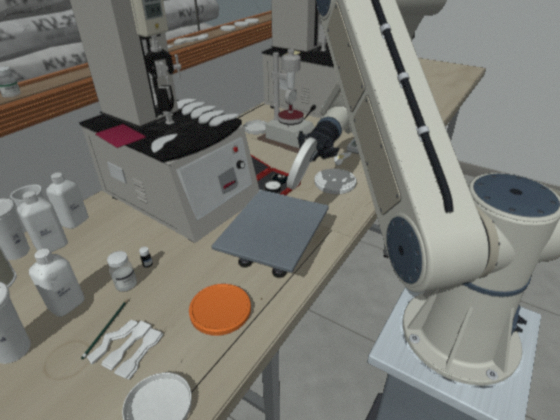

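```bash
python3 -m creep '[[0,0,-0.12,0,0,0,0.95],[0,0,-0.12,0,0,0,0.95],[0,0,-0.12,0,0,0,0.95],[0,0,-0.12,0,0,0,0.95],[0,0,-0.12,0,0,0,0.95],[0,0,-0.12,0,0,0,0.95],[0,0,-0.12,0,0,0,0.95],[0,0,-0.12,0,0,0,0.95],[0,0,-0.12,0,0,0,0.95],[0,0,-0.12,0,0,0,0.95]]'| grep -E "pos|rot|open"; python3 - <<'E'
from kin import *
st()
yh=np.array([-np.sin(YAW),np.cos(YAW),0])
R1=Rtool(yh,[0,0,1]); p1=pl(-20,-160,30)-155*yh
plan(p1,R1,6)
snap('top','t9',(180,120,400,285),3.6)
E
```

```text
eef_pos: [525.7, -338.3, 225.0]
tcp_rot: [1.574, -0.074, -2.97]
opening: 0.211
t 12.43 q [-0.741, 0.94, 1.458, 0.808, 2.133, -2.556] pos [525.7, -338.3, 225.0] rpy [1.574, -0.074, -2.97] F [0.5, 1.1, -1.5] M [-0.82, -0.11, -0.01] open 0.211 grasp_pl [-34.0, -168.2, 134.5]
dist 106.2 rot 0.074 per row 17.7 0.012
[-0.001, -0.0, -0.012] [-3.6, -17.3, 1.4]
[-0.001, -0.0, -0.012] [-3.3, -17.3, 1.4]
[-0.001, -0.0, -0.012] [-3.1, -17.4, 1.4]
[-0.001, -0.0, -0.012] [-2.9, -17.4, 1.4]
[-0.001, -0.0, -0.012] [-2.7, -17.4, 1.4]
[-0.001, -0.0, -0.012] [-2.5, -17.5, 1.4]
```

View pics/t9.png

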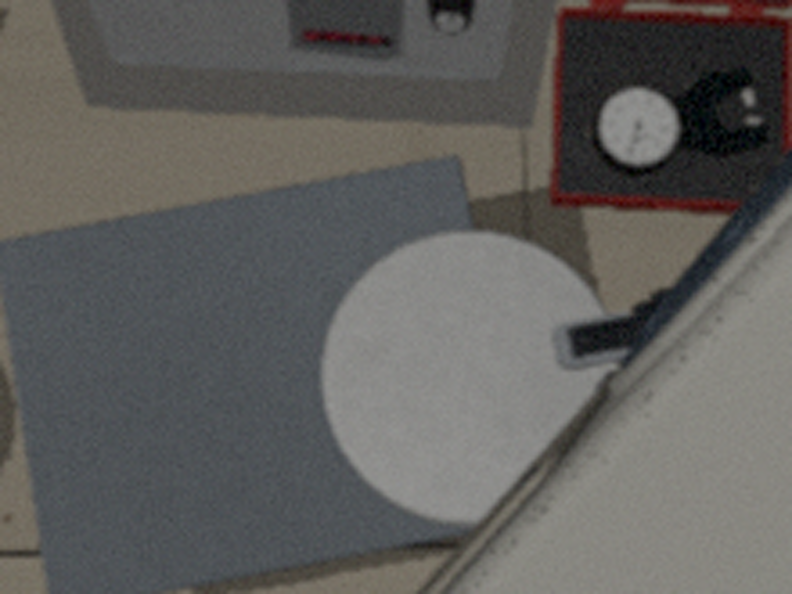

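```bash
python3 -m creep '[[0,0,-0.012,-4,-10,1,0.95],[0,0,-0.012,-4,-18,1,0.95],[0,0,-0.012,-3,-18,1,0.95],[0,0,-0.012,-3,-18,1,0.95],[0,0,-0.012,-3,-18,0,0.95],[0,0,-0.012,-2,-10,0,0.95],[0,0,0,0,0,0,0.95]]'| grep -E "pos|rot|open"; python3 - <<'E'
from kin import *
st()
yh=np.array([-np.sin(YAW),np.cos(YAW),0])
R1=Rtool(yh,[0,0,1]); p1=pl(-18,-165,12)-155*yh
plan(p1,R1,3)
E
```

```text
eef_pos: [540.6, -332.4, 131.6]
tcp_rot: [1.577, -0.023, -2.97]
opening: 0.216
t 13.07 q [-0.722, 1.084, 1.402, 0.79, 2.06, -2.67] pos [540.6, -332.4, 131.6] rpy [1.577, -0.023, -2.97] F [-0.6, 0.0, -1.3] M [-0.76, -0.15, 0.01] open 0.216 grasp_pl [-18.4, -164.9, 40.6]
dist 29.6 rot 0.024 per row 9.9 0.008
[-0.002, -0.001, -0.008] [-0.2, -9.9, 0.0]
[-0.002, -0.001, -0.008] [-0.2, -9.9, 0.0]
[-0.002, -0.001, -0.008] [-0.1, -9.9, -0.0]
```

```bash
python3 -m creep '[[0.002,0,-0.008,0,-9,0,0.95],[0.002,0,-0.008,0,-8,0,0.95],[0.002,0,-0.008,0,-6,0,0.95],[0,0,0,0,-3,0,0.95],[0,0,0,0,0,0,0.95]]'| grep -E "pos|rot|open|force"; python3 - <<'E'
from kin import *
st(); snap("wrist","w10")
yh=np.array([-np.sin(YAW),np.cos(YAW),0])
R1=Rtool(yh,[0,0,1]); p1=pl(-18,-165,10.5)-155*yh
plan(p1,R1,3)
E
```

```text
eef_pos: [540.3, -333.3, 105.4]
tcp_rot: [1.584, -0.003, -2.97]
contact_force: [0.2, -0.3, -0.7]
opening: 0.209
t 13.48 q [-0.723, 1.122, 1.385, 0.777, 2.039, -2.71] pos [540.3, -333.3, 105.4] rpy [1.584, -0.003, -2.97] F [0.2, -0.3, -0.7] M [-0.81, -0.15, -0.0] open 0.209 grasp_pl [-18.8, -165.8, 13.3]
dist 5.3 rot 0.014 per row 1.8 0.005
[-0.005, -0.001, -0.001] [-0.1, -1.7, 0.3]
[-0.005, -0.001, -0.001] [-0.1, -1.7, 0.3]
[-0.005, -0.001, -0.001] [-0.1, -1.7, 0.3]
```

View pics/w10.png

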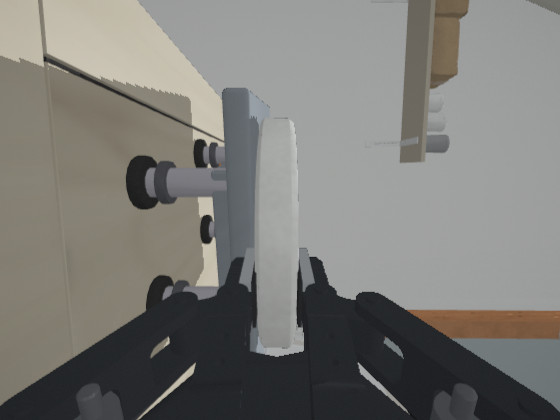

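The disc is held just above the plate, and the lower finger (left in the picture) sits outside the plate's edge. I'll set it down and release.

```bash
python3 -m creep '[[-0.007,0,0,0,-2,0,0.95],[-0.007,0,0,0,-1.5,0,0.95],[0,0,0,0,0,0,0.95]]'| grep -E "pos|rot|open|force"; python3 -c "
from h import *
st()"
```

```text
eef_pos: [540.6, -333.8, 103.1]
tcp_rot: [1.57, -0.002, -2.97]
contact_force: [0.0, 0.0, -2.3]
opening: 0.215
t 13.78 q [-0.723, 1.13, 1.381, 0.783, 2.05, -2.711] pos [540.6, -333.8, 103.1] rpy [1.57, -0.002, -2.97] F [0.0, 0.0, -2.3] M [-0.81, -0.2, -0.04] open 0.215 grasp_pl [-18.6, -166.3, 13.3]
```

```bash
python3 -m creep '[[0,0,0,0,-2,0,0.95],[0,0,0,0,0,0,0.95]]'| grep -E "pos|rot|force"; python3 -m creep '[[0,0,0,0,-1,0,0.95],[0,0,0,0,0,0,0.95]]'| grep -E "pos|rot|force"
```

```text
eef_pos: [540.7, -333.9, 101.3]
tcp_rot: [1.57, -0.001, -2.97]
contact_force: [-0.7, -0.4, -1.5]
eef_pos: [540.7, -333.9, 100.3]
tcp_rot: [1.57, -0.001, -2.97]
contact_force: [-0.4, 0.7, -2.3]
```

```bash
python3 -m creep '[[0,0,0,0,0,0,0.6],[0,0,0,0,0,0,0.6],[0,0,0,0,0,0,0.3],[0,0,0,0,0,0,0.2],[0,0,0,0,0,0,0],[0,0,0,0,0,-5,0],[0,0,0,0,0,-15,0],[0,0,0,0,0,-25,0],[0,0,0,0,0,-25,0],[0,0,0,0,0,0,0]]'| grep -E "pos|rot|force|open"; python3 -c "
from h import *
st()
snap('top','t11',(180,120,400,285),3.6)
snap('wrist','w11')"
```

```text
eef_pos: [553.4, -405.2, 101.7]
tcp_rot: [1.567, -0.002, -2.968]
contact_force: [0.3, 0.1, 0.1]
opening: 1.001
t 14.95 q [-0.778, 1.188, 1.215, 0.769, 2.154, -2.653] pos [553.4, -405.2, 101.7] rpy [1.567, -0.002, -2.968] F [0.3, 0.1, 0.1] M [-0.46, -0.07, -0.05] open 1.001 grasp_pl [-18.4, -238.8, 12.3]
```

View pics/t11.png

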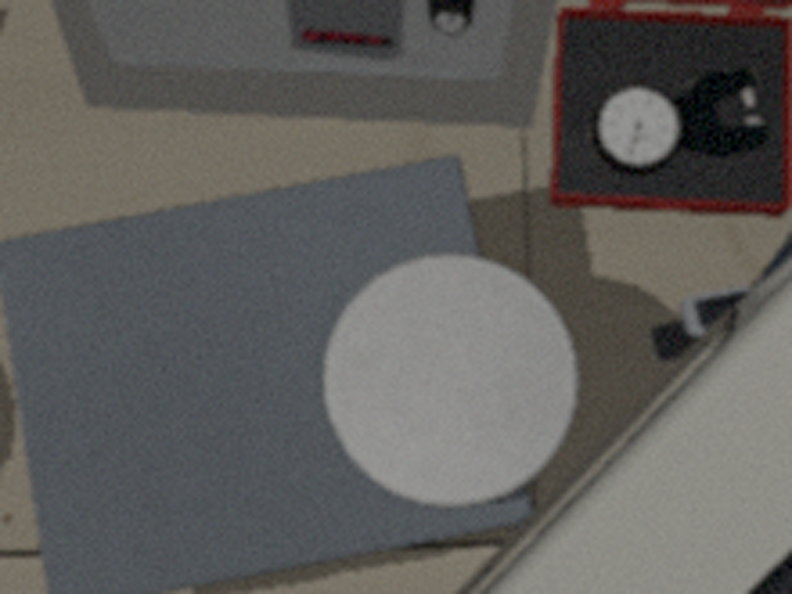

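View pics/w11.png

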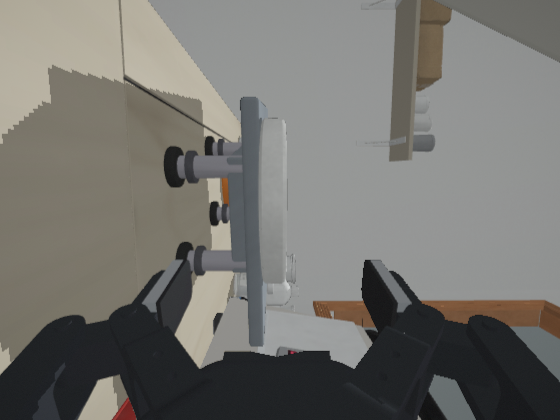

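```bash
python3 -m creep '[[0,0,0.12,0,3,0,0],[0,0,0.12,0,3,0,0],[0,0,0.12,0,0,0,0],[0,0,0.12,0,0,0,0],[0,0,0.12,0,0,0,0],[0,0,0.12,0,0,0,0],[0,0,0.12,0,0,0,0],[0,0,0.12,0,0,0,0],[0,0,0.12,0,0,0,0],[0,0,0.12,0,0,0,0]]'>/dev/null;python3 - <<'E'
from kin import *
f=np.load("pics/t11.npz")
for u,v in [(450,380),(324,380),(577,380),(450,254),(450,506)]: 
    p=ray(f,180+u/3.6,120+v/3.6,110); print(p.round(1),topl(p).round(1))
st()
yh=np.array([-np.sin(YAW),np.cos(YAW),0])
R1=Rtool(yh,[0,0,-1])*R.from_rotvec([0,0,-np.pi/2]); p1=pl(-18,-225,18)-155*yh
plan(p1,R1,3)
E
```

```text
[ 498.8 -122.3  110. ] [ -23.8 -105.8   20. ]
[500.4 -51.3 110. ] [-10.3 -36.1  20. ]
[ 497.3 -193.7  110. ] [ -37.4 -175.9   20. ]
[ 571.3 -124.4  110. ] [  47.3 -120.    20. ]
[ 428.3 -120.2  110. ] [-93.  -91.9  20. ]
t 15.88 q [-0.767, 1.175, 1.244, 0.772, 2.149, -1.413] pos [552.1, -392.5, 105.7] rpy [1.529, -1.248, -2.922] F [-0.6, -0.1, -0.3] M [-0.45, -0.08, -0.03] open 1.0 grasp_pl [-18.5, -226.2, 17.7]
dist 2.9 rot 0.323 per row 1.0 0.108
[-0.003, -0.005, 0.107] [0.9, -0.1, 0.4]
[-0.003, -0.005, 0.107] [0.8, -0.2, 0.4]
[-0.003, -0.005, 0.107] [0.8, -0.3, 0.4]
```

```bash
python3 -m creep '[[-0.003,-0.005,0.107,0.5,0,0,0],[-0.003,-0.005,0.107,0,0,0,0],[-0.003,-0.005,0.107,0,-3,0,0],[0,0,0,0,-3,0,0],[0,0,0,0,0,0,0]]'>/dev/null;python3 - <<'E'
from kin import *
st()
yh=np.array([-np.sin(YAW),np.cos(YAW),0])
R1=Rtool(yh,[0,0,-1])*R.from_rotvec([0,0,-np.pi/2]); p1=pl(-24,-225,18)-155*yh
plan(p1,R1,1)
snap("wrist","w12")
E
```

```text
t 16.3 q [-0.77, 1.165, 1.269, 0.765, 2.128, -1.082] pos [545.4, -388.2, 105.4] rpy [-1.413, -1.549, 0.014] F [-0.4, 0.2, -0.1] M [-0.45, -0.1, -0.01] open 0.998 grasp_pl [-23.2, -220.7, 16.0]
dist 5.2 rot 0.022 per row 5.2 0.022
[-0.004, -0.003, -0.022] [2.6, -1.5, -4.3]
```

View pics/w12.png

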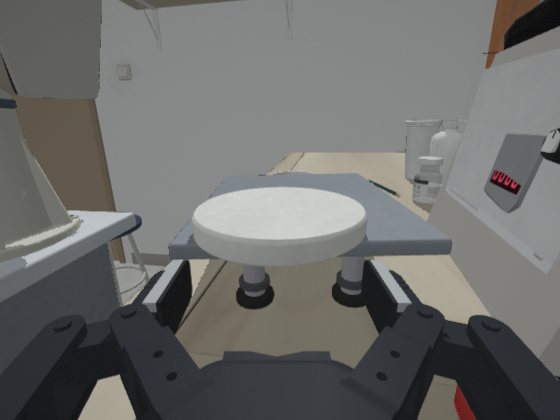

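```bash
python3 -m creep '[[-0.004,0,-0.022,2,-1,15,0],[0,0,0,0,0,15,0],[0,0,0,0,0,10,0],[0,0,0,0,0,9,0],[0,0,0,0,0,9,0],[0,0,0,0,0,9,0],[0,0,0,0,0,9,0],[0,0,0,0,0,0,0]]'>/dev/null;python3 - <<'E'
from kin import *
st()
snap("wrist","w13"); snap('top','t13',(180,120,400,285),3.6)
E
```

```text
t 17.02 q [-0.706, 1.103, 1.447, 0.791, 2.016, -1.18] pos [531.3, -308.2, 107.8] rpy [1.37, -1.553, -2.773] F [-0.4, 0.2, -0.5] M [-0.45, -0.12, -0.0] open 0.998 grasp_pl [-23.0, -139.5, 18.4]
```

View pics/w13.png

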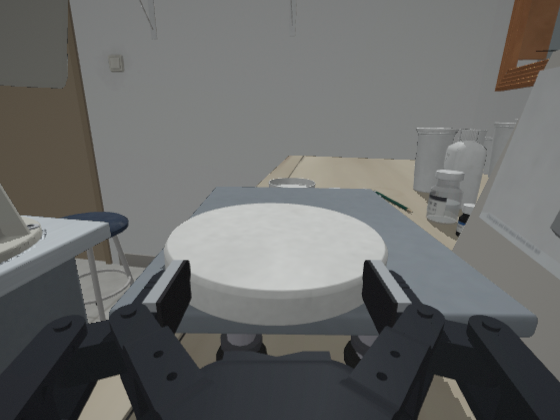

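View pics/t13.png

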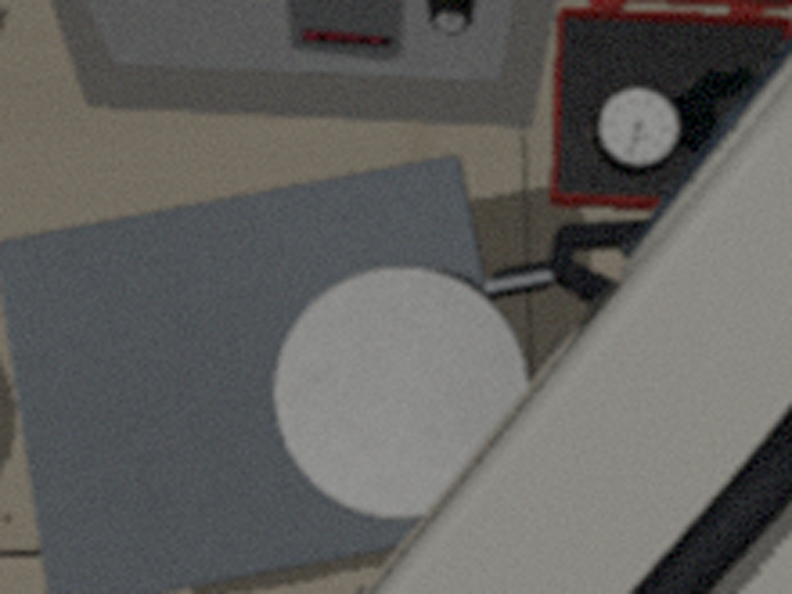

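The disc has moved in as planned, with both tips on its rim. I'll push about 36 mm more.

```bash
python3 -m creep '[[0,0,0,0,0,8,0],[0,0,0,0,0,8,0],[0,0,0,0,0,8,0],[0,0,0,0,0,6,0],[0,0,0,0,0,4,0],[0,0,0,0,0,2,0],[0,0,0,0,0,0,0]]';python3 - <<'E'
from kin import *
st()
snap('top','t14',(180,120,400,285),3.6)
E
```

```text
clock: 17.7
eef_pos: [525.1, -271.5, 108.2]
tcp_rot: [1.479, -1.552, -2.883]
contact_force: [-0.5, -0.7, 0.0]
opening: 0.997
t 17.7 q [-0.672, 1.08, 1.52, 0.81, 1.966, -1.207] pos [525.1, -271.5, 108.2] rpy [1.479, -1.552, -2.883] F [-0.5, -0.7, 0.0] M [-0.52, -0.1, -0.01] open 0.997 grasp_pl [-22.6, -102.3, 18.5]
```

View pics/t14.png

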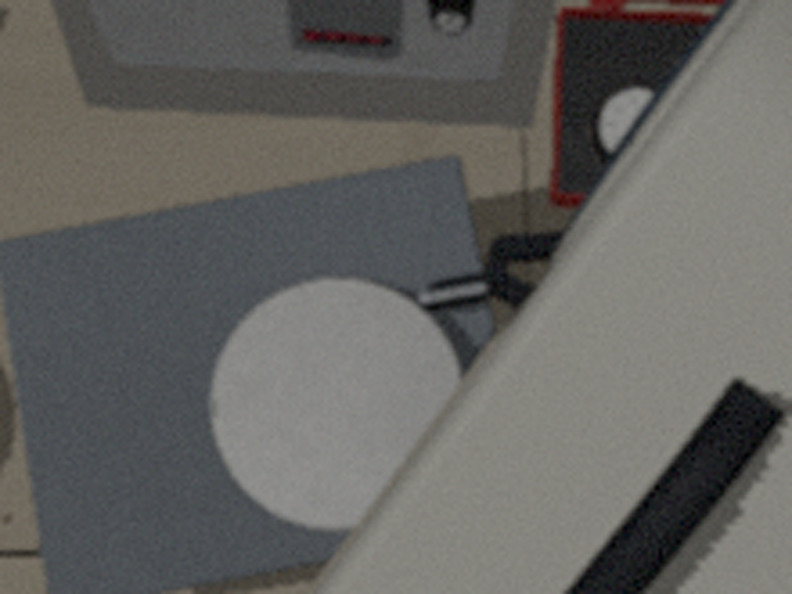

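Now I'll retreat along −tool z, raise the tool, and measure.

```bash
python3 -m creep '[[0,0,0,0,0,-10,0],[0,0,0,0,0,-25,0],[0,0,0,0,0,-30,0],[0,0,0,0,0,-30,0],[0,0,0,0,0,-30,0],[0,0,0,10,0,-20,0],[0,0,0,25,0,0,0],[0,0,0,25,0,0,0],[0,0,0,0,0,0,0]]';python3 - <<'E'
from kin import *
st()
snap('top','t15'); snap("scene","s15"); snap("wrist","w15")
im=np.load("pics/t15.npz")["im"][120:285,180:400]
cv2.imwrite("pics/t15c.png",cv2.resize(im,None,fx=3.6,fy=3.6,interpolation=cv2.INTER_CUBIC))
E
```

```text
clock: 18.5
eef_pos: [547.8, -428.2, 168.2]
tcp_rot: [1.424, -1.555, -2.829]
contact_force: [0.1, -0.7, 0.2]
opening: 1.005
t 18.5 q [-0.804, 1.106, 1.219, 0.787, 2.218, -1.043] pos [547.8, -428.2, 168.2] rpy [1.424, -1.555, -2.829] F [0.1, -0.7, 0.2] M [-0.45, -0.08, 0.01] open 1.005 grasp_pl [-26.6, -260.5, 78.5]
```

View pics/t15c.png

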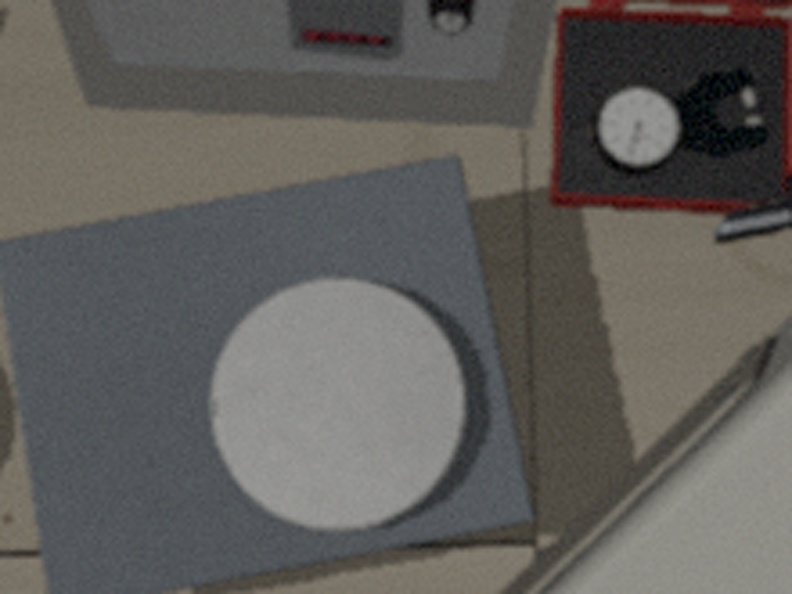

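View pics/w15.png

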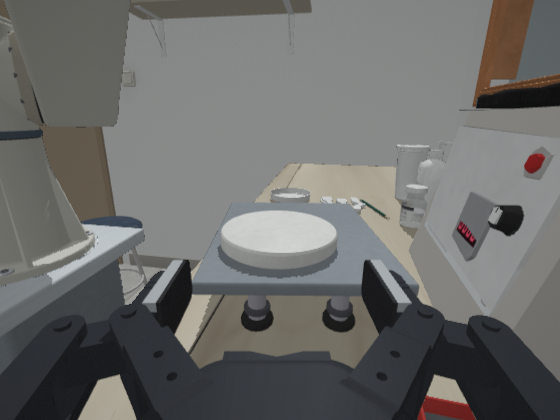

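View pics/s15.png

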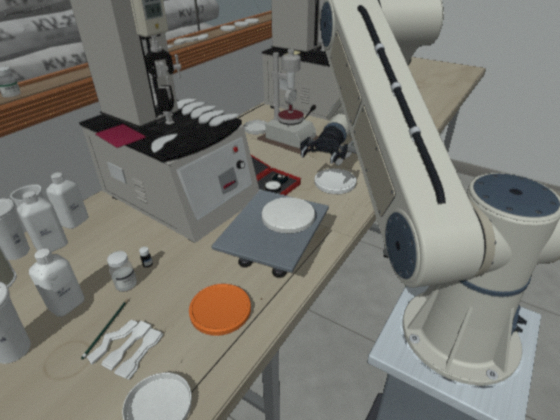

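```bash
python3 - <<'E'
from kin import *
f=np.load("pics/t15.npz"); p=ray(f,180+338/3.6,120+403/3.6,110); print(p.round(1),topl(p).round(1))
g=np.load("pics/scene0.npz")["im"].astype(int); h=np.load("pics/s15.npz")["im"].astype(int)
for nm,im in(("0",g),("15",h)):
    c=im[160:200,305:350].astype(np.uint8); cv2.imwrite(f"pics/oth{nm}.png",cv2.resize(c,None,fx=8,fy=8))
a=cv2.hconcat([cv2.imread("pics/oth0.png"),cv2.imread("pics/oth15.png")]); cv2.imwrite("pics/oth.png",a)
E
```

```text
[487.2 -59.  110. ] [-24.6 -41.5  20. ]
```

View pics/oth.png

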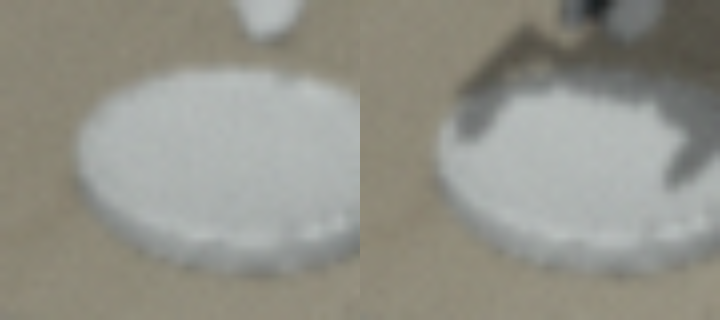

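The other disc's outline is at the same pixels as at the start, so it has not moved. The test disc lies at platform (−25, −42), flat, with its smooth face up, and the gripper is clear of it. I'm handing in.

```bash
python3 -c "
from rig import job
print(job.sign_off())"
```

```text
the job is handed in; nothing more can be done
None
```

I turned the disc over and laid it back flat on the platform, recessed face down, and handed the job in at about 18.5 s of the 56 s allowed.

- **Slide:** I pushed the disc flat with the open fingers about 42 mm out over the platform's right (−y) edge, measured at platform (−32, −110) mm, which meets the 25 mm overhang.
- **Turn:** I gripped its thickness from the side, lifted it about 120 mm and rolled the tool by half a turn. I then set it down with a small overhang, released it and pushed it back with the open fingers.

**Last checks:**
- The disc's centre measures (−25, −42) mm in the platform frame, inside the allowed ±50 and ±80 mm.
- It looks flat in the wrist picture, and the plain face is up in the top picture.
- The gripper was withdrawn, and the contact force read under 1 N.
- The other disc shows at the same pixels as at the start.

No check failed. The one disagreement is that the platform measured 3–7 mm smaller than its stated size, a few mm that do not affect the result. I could not read the disc's exact tilt or height, because the cameras give no depth.

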